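Pack the slide with spacer blocks and hold it shut

TASK

On the optical table, fill the gap between the stop bracket and the spring-loaded carriage of the slide with brass spacer blocks, stood upright on the bed side by side, square to the slide and centred across it, adding blocks until the carriage can be pushed up tight against them. Then push the carriage firmly against the stack by its post and finish while still holding it pushed, so that the stack stays clamped between carriage and stop; leave the other small things on the table where they are.

Things in the scene. Friction and masses are not known exactly. Their poses are not given: they have to be found in the camera images.
- bed: The slide's fixed black bed, bolted to the table: 64 mm wide (its x), 230 mm long (its y, the sliding direction, from -100 to +130 mm of the origin), 14 mm thick. Origin on the table under the mid-width, z up; the bed's flat top is at z = 14 mm.
- stop: Fixed aluminium stop bracket on the bed: upright 36 mm wide, 10 mm thick, 30 mm high above the bed, foot and gusset behind it (bed's -y). Axes as the bed's. Origin: mid-width, on the bed's top, in the upright's face that looks to +y at the gap. Its place differs from start to start: with the carriage at rest the gap is 34 to 53 mm, so one block is never enough.
- carriage: Aluminium carriage on the +y side of the gap: block 36 mm wide, 60 mm long, top 30 mm above the bed. Axes as the bed's. Origin: mid-width, on the bed's top, in the face that looks to -y at the gap; the block lies at y 0 to +60 mm from it. At rest the origin is at bed y = +25 mm; it slides at most 20 mm towards the stop (-y), against a return spring of 2 N at rest, 4 N at full travel.
- post (a point): Grip point on the upright steel post on top of the carriage: post 20 mm in diameter, 36 mm tall, its foot 30 mm and its top 66 mm above the bed's top. The point lies on the post's axis 48 mm above the bed's top (62 mm above the table), 38 mm behind the carriage's face; it moves with the carriage.
- spacer1: Loose brass spacer block, one of four alike: 50 mm long (its x), 12 mm thick (its y), 36 mm high (z), about 0.18 kg, at the start standing upright on the table on its 50 x 12 mm face. Origin: centre of the underside.
- spacer2: Loose brass spacer block, one of four alike: 50 mm long (its x), 12 mm thick (its y), 36 mm high (z), about 0.18 kg, at the start standing upright on the table on its 50 x 12 mm face. Origin: centre of the underside.
- spacer3: Loose brass spacer block, one of four alike: 50 mm long (its x), 12 mm thick (its y), 36 mm high (z), about 0.18 kg, at the start standing upright on the table on its 50 x 12 mm face. Origin: centre of the underside.
- spacer4: Loose brass spacer block, one of four alike: 50 mm long (its x), 12 mm thick (its y), 36 mm high (z), about 0.18 kg, at the start standing upright on the table on its 50 x 12 mm face. Origin: centre of the underside.
- optic_post: Bystander: plain steel round post, 25 mm in diameter, 50 mm high, standing among the spacers. Origin: centre of the underside.
- lens_ring: Bystander: black lens ring, 44 mm outside, 16 mm high, lying flat among the spacers. Origin: centre of the underside.
- brass_weight: Bystander: round brass weight with a small knob, 32 mm in diameter, 46 mm high. Origin: centre of the underside.
- driver: Bystander: screwdriver 170 mm long lying on the table. Origin under its middle, handle towards its -x.
- wipe_jar: Bystander: amber glass jar with white cap, 48 mm in diameter, 75 mm high. Origin: centre of the underside.

How it is judged:
At the end, for the whole second after the job is handed in: Carriage on spacer and spacer on stop both press over 3 N, the fingers or arm still on the carriage (over 2 N); every spacer within 75 mm of the bed origin stands still on the bed, upright within 0.12 rad, square within 0.15 rad, within 10 mm of the centre line ((contact force between carriage and spacer1 above 3 N or contact force between carriage and spacer2 above 3 N or contact force between carriage and spacer3 above 3 N or contact force between carriage and spacer4 above 3 N) and (contact force between stop and spacer1 above 3 N or contact force between stop and spacer2 above 3 N or contact force between stop and spacer3 above 3 N or contact force between stop and spacer4 above 3 N) and contact force between any of the fingers, the arm and carriage above 2 N and (horizontal distance between spacer1 and bed above 0.075 m or (angle between the x axis of spacer1 and the x axis of bed, either way round below 0.15 rad and angle between spacer1's own z axis and vertical below 0.12 rad and x of spacer1 in the frame of bed between -0.01 and 0.01 m and z of spacer1 in the frame of bed below 0.019 m and linear speed of spacer1 below 0.01 m/s)) and (horizontal distance between spacer2 and bed above 0.075 m or (angle between the x axis of spacer2 and the x axis of bed, either way round below 0.15 rad and angle between spacer2's own z axis and vertical below 0.12 rad and x of spacer2 in the frame of bed between -0.01 and 0.01 m and z of spacer2 in the frame of bed below 0.019 m and linear speed of spacer2 below 0.01 m/s)) and (horizontal distance between spacer3 and bed above 0.075 m or (angle between the x axis of spacer3 and the x axis of bed, either way round below 0.15 rad and angle between spacer3's own z axis and vertical below 0.12 rad and x of spacer3 in the frame of bed between -0.01 and 0.01 m and z of spacer3 in the frame of bed below 0.019 m and linear speed of spacer3 below 0.01 m/s)) and (horizontal distance between spacer4 and bed above 0.075 m or (angle between the x axis of spacer4 and the x axis of bed, either way round below 0.15 rad and angle between spacer4's own z axis and vertical below 0.12 rad and x of spacer4 in the frame of bed between -0.01 and 0.01 m and z of spacer4 in the frame of bed below 0.019 m and linear speed of spacer4 below 0.01 m/s))); the arm keeps its last pose, push and grip.
It fails at once if a bystander (post, ring, weight, screwdriver, jar) is moved more than 30 mm (distance of any of optic_post, lens_ring, brass_weight, driver, wipe_jar from where it was at the start of the episode above 0.03 m).
It also fails if it takes over 72 s, if anything falls off the work surface, if the arm or the gripper's body presses on something with over 40 N, if the wrist force passes 120 N, or if a joint passes its speed limit or range.

ROBOT

A 7-joint arm with a two-finger parallel gripper is mounted at the origin on the work surface. World frame = base frame: x ahead of the robot, y to its left, z up, the work surface at z = 0. Lengths are in m, angles in rad, forces in N, time in s.
With the tool pointing down it reaches from about 0.35 to 0.9 m from the base axis. Payload 7.2 kg.
Tool frame: the origin (TCP) lies midway between the tips of the shut fingers; the grasp point (between the pads) lies 19 mm behind it; y points along the fingers, z is the direction in which the jaws open and shut, and the axes are right-handed (so a half turn about y gives the same grasp; the last joint's range is limited). The gripper opens to 85 mm and grips with 20 to 120 N. Pads are 22 mm wide; open, the fingers measure 114 mm over their backs; the gripper's body (76 mm by 85 mm) begins 54 mm behind the grasp point. The pads swing forward as they close: fully open they stand 13 mm farther back than shut.
Start: joints at [-1.409, 0.411, -0.013, 1.596, 0.006, 1.134, -0.082], TCP at [0.142, 0.609, 0.231] pointing down, gripper open.
Joint ranges: [-2.95, 2.95], [-0.29, 1.99], [-1.47, 1.44], [0.14, 2.54], [-1.03, 4.17], [0.13, 1.85], [-2.86, 2.86]. Speed limits (rad/s): [2.39, 2.39, 3.01, 3.01, 3.14, 3.14, 3.14].

INTERFACE

Orientations are given as a 3x3 rotation matrix whose columns are the frame's x, y, z axes.
In Python, from plant import r, viewer gives the robot as it stands.
- The arm moves only by the tool apply_moves, never from a script. Its argument "targets" is a list of rows, each a list of 7 numbers: the shift along the tool's x, y, z scaled (see below), then the turn, a rotation vector about the tool's x, y, z scaled (see below), then the gripper command: -1 is shut, 1 is fully open, values between are in proportion. A call has 1 to 8 rows; each row is the pose to reach, as a shift and turn from the pose commanded when the call began, along the tool's axes at that moment; what a row does not reach only later rows make up. The controller multiplies each number of a shift by 60 cm and each number of a turn by 30 degrees. A row lasts 1/12 s, in which the tool goes at most 41.7 mm and 7.16 degrees, less where a joint would pass 70% of its speed; a pose out of reach is approached as far as the arm can. A call with a number of a shift or a turn outside -1 to 1 is refused whole. A call with a gripper value outside its range is refused whole. The fingers move at their own pace and stop on an object; "force" is the grip in N (left out, the last holds). Time passes only in rows, so rows that repeat a pose let the fingers close. It gives the time, the measured TCP pose, the force and the opening at its end, in the units of the state.
- r.sense(): the state, without advancing time (a new reading comes with each control period).
- viewer.read_camera(name): name is "side" or "top"; returns a dict with "pixels" (420x560x3 uint8, red, green, blue), "fx", "fy", "cx", "cy" (pixels), "distortion" ([k1, k2, p1, p2, k3] as OpenCV has them; the pictures are not rectified), "R" (3x3) and "t" (3): a world point X has camera coordinates R X + t. Camera axes: x right, y down, z forward; pixel columns grow to the right and rows downward; lengths in m; the calibration is good to about 2 mm. A picture is of the moment at which its call begins. There is no depth.
- r.hand_in(): hands the job in, once; it reports no verdict.
Trained networks look in a picture, given as the dict that the camera call returned (one of the last four; its "shot" number tells which), for a name from the list of things; names that differ only in an ending like _2 or _b are one class to them, and where a whole thing is asked for, a point or a joint stands for the part that bears it (a point fixed in the world has none). Each returns a list of dicts, best first, with "confidence" (0 to 1); they miss things now and then, are a little off and sometimes report something else, mostly with a low value. They report only what shows in the picture. A call takes as long as a camera call.
- viewer.look_for(picture, target): "at" ([column, row] in pixels, amid what is visible of it).
- viewer.cut_out(picture, target): "region" (420x560 bool, what is visible of it) and "at" ([column, row] in pixels, amid what is visible of it).
The state is a dict: "time": time; "qpos": joint angles; "dq": joint speeds; "joint_efforts": joint torques, N m; "position": TCP position; "tcp_rot": TCP orientation; "wrist_force": force on the tool from outside, world axes, zero at the start; "wrist_torque": the same for the moment, N m; "gripper_width": finger opening in m.
Only numpy, scipy, OpenCV 4.12 (cv2) and the standard library are available. Lean on these libraries where they do the work, as an engineer would, in place of code of your own. Each camera call takes 0.05 s, during which the arm holds its last target.

## Working session

There is one attempt and no reset: what is moved stays moved. The work goes in short steps, Python scripts to look and compute and a tool call to move; the robot and the scene stay as the last step left them, time stands still between calls to the robot, and variables do not carry over. Pictures are saved under pics/ and viewed, and the job is handed in when it is done.

Besides the shell and the picture viewer there is one more tool, called after "Call:" as name(argument=value, ...), one argument or row to a line, values as JSON. apply_moves: Moves the arm, as the interface text tells. Shifts and turns lie within -1 to 1; 1 stands for 60 cm of shift or 30 degrees of turn. Its arguments: {"type":"object","properties":{"targets":{"type":"array","items":{"type":"array","items":{"type":"number","minimum":-1,"maximum":1}}},"force":{"type":"number"}},"required":["targets"]}

```bash
ls; mkdir -p pics; cat > h.py <<'E'
import numpy as np, cv2
from plant import r, viewer
np.set_printoptions(precision=4,suppress=True)
def K(p): return np.array([[p['fx'],0,p['cx']],[0,p['fy'],p['cy']],[0,0,1.]])
def save(p,n): cv2.imwrite(f'pics/{n}.png',cv2.cvtColor(p['pixels'],cv2.COLOR_RGB2BGR))
def ray(p,uv):
    uv=np.asarray(uv,float).reshape(-1,1,2)
    n=cv2.undistortPoints(uv,K(p),np.array(p['distortion'])).reshape(-1,2)
    d=np.c_[n,np.ones(len(n))]@np.array(p['R'])
    c=-np.array(p['R']).T@np.array(p['t'])
    return c,d
def onz(p,uv,z):
    c,d=ray(p,uv); s=(z-c[2])/d[:,2]; return c+d*s[:,None]
def proj(p,X):
    return cv2.projectPoints(np.asarray(X,float).reshape(-1,1,3),cv2.Rodrigues(np.array(p['R']))[0],np.array(p['t'],float),K(p),np.array(p['distortion']))[0].reshape(-1,2)
E
python3 - <<'E'
from h import *
s=r.sense(); print(s)
for n in ['side','top']:
    p=viewer.read_camera(n); save(p,n+'0'); np.save(n+'0.npy',p,allow_pickle=True)
    print(n,'cam',-np.array(p['R']).T@np.array(p['t']))
    for t in ['bed','stop','carriage','post','spacer1','optic_post','lens_ring','brass_weight','driver','wipe_jar']:
        print(t,[(np.round(d['at'],1),round(d['confidence'],2)) for d in viewer.look_for(p,t)][:6])
E
```

```text
pics
{'time': 0.0, 'qpos': array([-1.4092,  0.4119, -0.0128,  1.5971,  0.0056,  1.1343, -0.0822]), 'dq': array([ 0.0017,  0.0006, -0.0009, -0.0003, -0.    , -0.0005,  0.0009]), 'joint_efforts': array([ -0.0009, -60.0601,   0.6814, -29.9407,   0.0136,   0.01  ,
         0.    ]), 'position': array([0.1422, 0.6081, 0.2304]), 'tcp_rot': array([[ 0.9737, -0.0003,  0.2277],
       [-0.2277, -0.0016,  0.9737],
       [ 0.0001, -1.    , -0.0017]]), 'wrist_force': array([-0.0121, -0.502 , -0.6037]), 'wrist_torque': array([0.0111, 0.0205, 0.0463]), 'gripper_width': 0.08580744427108117}
side cam [ 0.2163 -0.9009  0.793 ]
bed [(array([263.1, 190. ]), 0.72)]
stop [(array([274.5, 203.7]), 0.83)]
carriage [(array([261.6, 180.9]), 0.59)]
post [(array([263.5, 180.8]), 0.92)]
spacer1 [(array([314.4, 292.3]), 0.91), (array([290.7, 259.6]), 0.78), (array([230., 262.]), 0.73), (array([352. , 337.7]), 0.55), (array([261.3, 179.1]), 0.44)]
optic_post [(array([208.8, 225.1]), 0.73)]
lens_ring [(array([255.2, 311.1]), 0.58)]
brass_weight [(array([168.2, 193. ]), 0.59)]
driver [(array([180.2, 169. ]), 0.75)]
wipe_jar [(array([347.9, 198.1]), 0.78)]
top cam [ 0.4173 -0.0368  0.9988]
bed [(array([223.3, 206.8]), 0.92)]
stop [(array([254.2, 208.5]), 0.66)]
carriage [(array([214. , 206.2]), 0.67)]
post [(array([211.7, 207.7]), 0.69)]
spacer1 [(array([321.9, 278.2]), 0.72), (array([428.8, 212.3]), 0.64), (array([332.5, 223.7]), 0.6), (array([376.6, 223.6]), 0.56)]
optic_post []
lens_ring [(array([384.6, 275. ]), 0.66)]
brass_weight [(array([182.7, 299.5]), 0.49)]
driver [(array([148.9, 281.3]), 0.79)]
wipe_jar [(array([282.2, 135.7]), 0.82)]
```

View pics/side0.png

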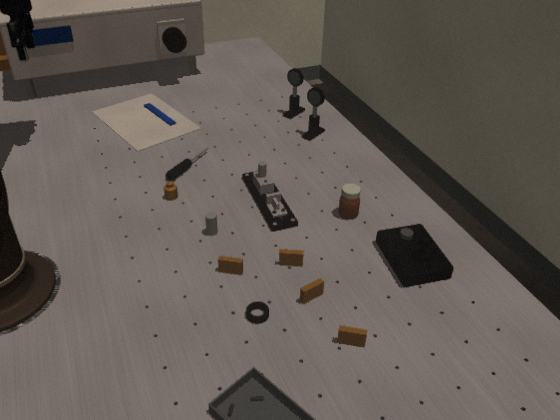

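View pics/top0.png

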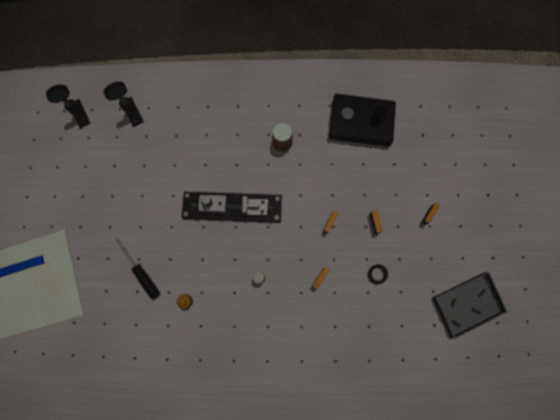

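```bash
python3 - <<'E'
from h import *
for n,sz in [('top',(130,380,110,320)),('side',(140,400,140,360))]:
    p=np.load(n+'0.npy',allow_pickle=True).item()
    im=p['pixels'][sz[2]:sz[3],sz[0]:sz[1]]
    im=cv2.resize(im,None,fx=3,fy=3,interpolation=cv2.INTER_CUBIC)[:600,:800]
    cv2.imwrite(f'pics/{n}0z.png',im[:,:,::-1]); print(p['R'],p['t'],p['distortion'],p['fx'])
E
```

```text
[[ 0.0012 -0.9997 -0.0235]
 [-0.9813  0.0033 -0.1922]
 [ 0.1922  0.0233 -0.9811]] [-0.0138  0.6016  0.9005] [-0.1358  0.      0.      0.      0.    ] 439.2705694124501
[[ 0.9223 -0.386   0.0195]
 [-0.2183 -0.5618 -0.7979]
 [ 0.3189  0.7317 -0.6024]] [-0.5627  0.1738  1.0679] [-0.0361  0.      0.      0.      0.    ] 542.9584763728715
```

The side view shows the bed around (268,197) with four brass spacers at (231,265), (291,257), (312,290) and (352,336). In the top view the bed is at (232,207) and the spacers are at (330,222), (376,222), (431,213) and (320,278).

View pics/top0z.png

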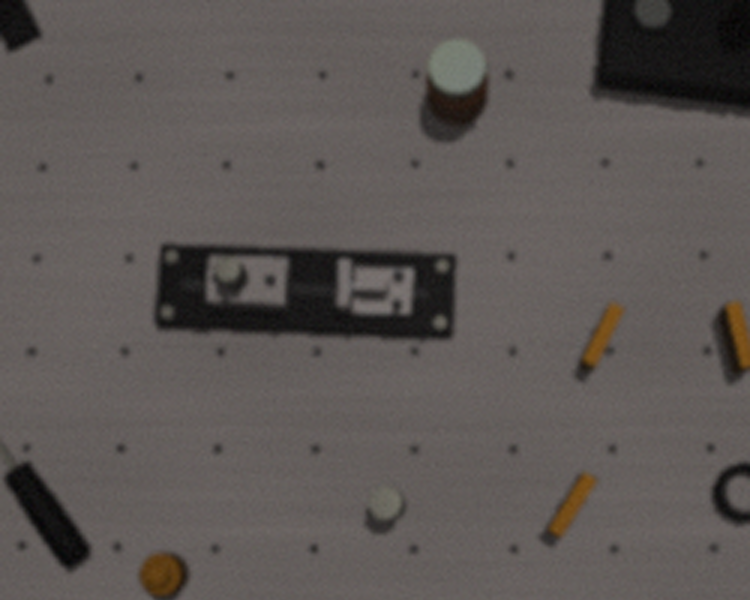

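View pics/side0z.png

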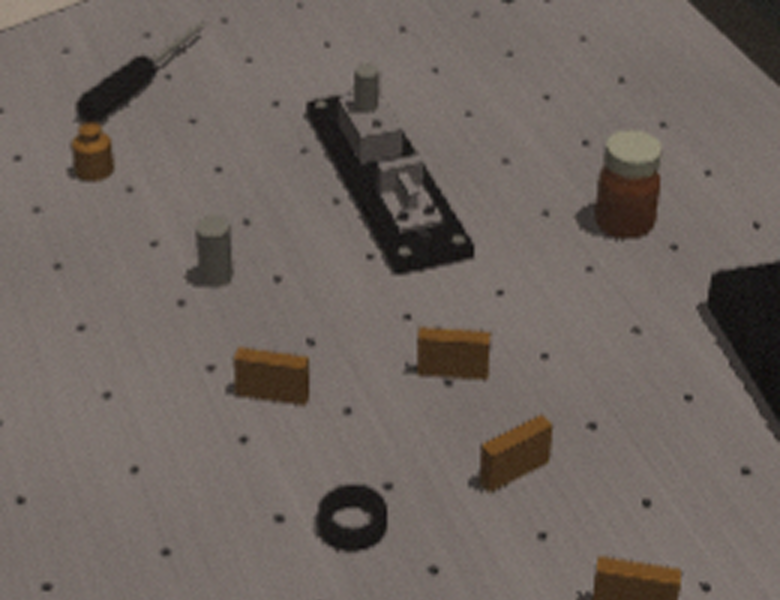

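```bash
python3 - <<'E'
from h import *
from scipy.optimize import least_squares
S={}
P={}
for n in ['top','side']:
    p=viewer.read_camera(n); P[n]=p
    for t in ['bed','spacer1','stop','carriage','post','optic_post','lens_ring']:
        S[n,t]=[(np.array(d['region']),d['at'],d['confidence']) for d in viewer.cut_out(p,t)]
        print(n,t,[(np.round(a,1),round(c,2),int(m.sum())) for m,a,c in S[n,t]])
    np.save(n+'1.npy',p,allow_pickle=True)
import pickle; pickle.dump((P,S),open('m.pkl','wb'))
p=P['top']
for m,a,c in S['top','bed'][:1]:
    ys,xs=np.nonzero(m); w=onz(p,np.c_[xs,ys],.014)[:,:2].astype(np.float32)
    print('bed rect',cv2.minAreaRect(w), w.mean(0))
for m,a,c in S['top','spacer1']:
    ys,xs=np.nonzero(m); w=onz(p,np.c_[xs,ys],.036)[:,:2].astype(np.float32)
    print('sp rect',cv2.minAreaRect(w),w.mean(0))
E
```

```text
top bed [(array([225.6, 207.9]), 0.67, 2390)]
top spacer1 [(array([426.8, 215.9]), 0.66, 150), (array([258.3, 277.3]), 0.66, 93), (array([324.1, 277.3]), 0.52, 164)]
top stop [(array([254.8, 209.6]), 0.81, 353)]
top carriage [(array([213.6, 206.6]), 0.95, 483)]
top post [(array([212.5, 204.6]), 0.77, 490)]
top optic_post [(array([261.9, 274.2]), 0.51, 119)]
top lens_ring [(array([383.6, 276.4]), 0.72, 158)]
side bed [(array([264.7, 192.3]), 0.86, 1389), (array([351.6, 340.4]), 0.24, 517)]
side spacer1 [(array([313. , 290.9]), 0.88, 415), (array([289.4, 258.4]), 0.85, 399), (array([353.6, 336.4]), 0.78, 517), (array([207.8, 225.9]), 0.64, 244), (array([229.5, 263.3]), 0.57, 408), (array([167.6, 191.7]), 0.53, 231)]
side stop [(array([274.7, 204.1]), 0.58, 405)]
side carriage [(array([260.9, 181.8]), 0.72, 466)]
side post [(array([262.7, 178.9]), 0.78, 460)]
side optic_post [(array([210.8, 225.1]), 0.51, 251), (array([290.4, 259.4]), 0.24, 421)]
side lens_ring [(array([255., 317.]), 0.71, 338)]
bed rect ((0.6168802380561829, 0.08275370299816132), (0.2328348159790039, 0.06759746372699738), 87.61552429199219) [0.6158 0.09  ]
sp rect ((0.5928850173950195, -0.36633267998695374), (0.017349477857351303, 0.05639078468084335), 53.526145935058594) [ 0.5915 -0.3645]
sp rect ((0.45518365502357483, 0.019202690571546555), (0.021693851798772812, 0.021818919107317924), 0.27086305618286133) [0.4552 0.0187]
sp rect ((0.4548320770263672, -0.11662125587463379), (0.016209861263632774, 0.05251018702983856), 55.52867126464844) [ 0.4551 -0.1174]
```

The zooms show the gap between the carriage face (288,280) and the stop face (338,280) clearly; now a model fit for precise poses.

```bash
cat > fit.py <<'E'
from h import *
from scipy.optimize import minimize
def box(x,y,yaw,lx,ly,z0,z1,y0=None):
    # lx,ly: ranges
    c,s=np.cos(yaw),np.sin(yaw)
    pts=[(a,b,z) for a in lx for b in ly for z in (z0,z1)]
    return np.array([(x+c*a-s*b,y+s*a+c*b,z) for a,b,z in pts])
def rend(uv,win,ss=8):
    x0,x1,y0,y1=win
    q=((uv-[x0,y0]+.5)*ss-.5).astype(np.float32)
    im=np.zeros(((y1-y0)*ss,(x1-x0)*ss),np.float32)
    h=cv2.convexHull(q).reshape(-1,2)
    cv2.fillConvexPoly(im,np.round(h*16).astype(np.int32),1.,shift=4)
    return cv2.GaussianBlur(cv2.resize(im,(x1-x0,y1-y0),interpolation=cv2.INTER_AREA),(0,0),.6)
def orange(p):
    im=cv2.GaussianBlur(p['pixels'],(0,0),.5).astype(float)
    return np.clip((im[:,:,0]-im[:,:,2])/(im.max(2)+8)*1.0,0,1)
SP=((-.025,.025),(-.006,.006),0.,.036)
def fit_sp(Ps,x0,dim=SP,z=0):
    maps=[orange(p) for p in Ps]
    def cost(v):
        c=0
        for p,m in zip(Ps,maps):
            w0=proj(p,[[x0[0],x0[1],z+.018]])[0]; W=40
            win=(int(w0[0])-W,int(w0[0])+W,int(w0[1])-W,int(w0[1])+W)
            win=(max(win[0],0),min(win[1],560),max(win[2],0),min(win[3],420))
            d=rend(proj(p,box(v[0],v[1],v[2],dim[0],dim[1],z+dim[2],z+dim[3])),win)
            mm=np.clip((m[win[2]:win[3],win[0]:win[1]]-.3)/.3,0,1)
            c+=((d-mm)**2*1.0)[:].sum()
        return c
    best=None
    for yaw in ([x0[2]] if len(x0)>2 else np.arange(0,np.pi,np.pi/8)):
        o=minimize(cost,[x0[0],x0[1],yaw],method='Nelder-Mead',options=dict(initial_simplex=np.array([[x0[0],x0[1],yaw]]*4)+np.array([[0,0,0],[.006,0,0],[0,.006,0],[0,0,.2]]),xatol=1e-5,fatol=1e-3))
        if best is None or o.fun<best.fun: best=o
    return best.x,best.fun
E
python3 - <<'E'
from fit import *
P=[np.load(n+'1.npy',allow_pickle=True).item() for n in ('top','side')]
for uv in [(330,222),(376,222),(431,213),(320,278)]:
    w=onz(P[0],[uv],.036)[0]
    for Q in (P,P[:1],P[1:]):
        x,f=fit_sp(Q,[w[0],w[1]]); print(uv,x,round(f,1))
m=orange(P[0]); print(np.round(m[220:224,320:340],2)[0])
# bed from top
p=P[0]
g=cv2.GaussianBlur(p['pixels'],(0,0),.5).astype(float).mean(2)
sub=g[180:232,170:296]; tab=np.median(sub[:8]); dk=np.percentile(sub,3); print(tab,dk)
m=(g<(tab+dk)/2).astype(np.uint8)
n,l,st,ce=cv2.connectedComponentsWithStats(m)
i=[k for k in range(1,n) if 170<ce[k][0]<296 and 180<ce[k][1]<232 and st[k][4]>500]
print([(ce[k],st[k]) for k in i])
mk=np.isin(l,i).astype(np.uint8); pts=np.argwhere(mk)[:,::-1].astype(np.int32)
hm=np.zeros_like(mk); cv2.fillConvexPoly(hm,cv2.convexHull(pts),1)
win=(165,300,175,240)
soft=np.clip((tab-g)/(tab-dk),0,1); er=cv2.erode(hm,np.ones((7,7))); soft[er>0]=1
soft=soft[win[2]:win[3],win[0]:win[1]]
near=cv2.dilate(hm,np.ones((7,7)))[win[2]:win[3],win[0]:win[1]]
soft=soft*near
def cost(v): return ((rend(proj(p,box(v[0],v[1],v[2],(-.032,.032),(-.1,.13),0,.014)),win)-soft)**2).sum()
o=minimize(cost,[.617,.068,-.04],method='Nelder-Mead',options=dict(initial_simplex=[[.617,.068,-.04],[.622,.068,-.04],[.617,.074,-.04],[.617,.068,.02]],xatol=1e-5,fatol=1e-3))
print('bed',o.x,o.fun)
np.save('bed.npy',o.x)
# overlays
def ov(p,B,name,win,sc=5):
    im=cv2.resize(p['pixels'][win[2]:win[3],win[0]:win[1]],None,fx=sc,fy=sc,interpolation=cv2.INTER_CUBIC)
    im=np.clip(im*1.6,0,255).astype(np.uint8)
    for b in B:
        uv=((proj(p,b)-[win[0],win[2]]+.5)*sc-.5)
        for i in range(8):
            for j in range(i):
                if bin(i^j).count('1')==1: cv2.line(im,tuple(np.round(uv[i]*16).astype(int)),tuple(np.round(uv[j]*16).astype(int)),(0,255,0),1,cv2.LINE_AA,4)
    cv2.imwrite(f'pics/{name}.png',im[:,:,::-1])
x,y,t=o.x
bb=box(x,y,t,(-.032,.032),(-.1,.13),0,.014)
cc=box(x,y,t,(-.018,.018),(.025,.085),.014,.044)
ov(P[0],[bb,cc],'ovt',(170,300,170,240)); ov(P[1],[bb,cc],'ovs',(230,320,145,240))
E
```

```text
(330, 222) [ 0.5787 -0.1411 -0.4765] 272.0
(330, 222) [ 0.5803 -0.1423  2.6494] 11.0
(330, 222) [ 0.5792 -0.1393  2.6752] 255.9
(376, 222) [ 0.5783 -0.2437  3.4136] 345.2
(376, 222) [ 0.5794 -0.2458  3.2958] 60.5
(376, 222) [ 0.5789 -0.2418  0.317 ] 268.9
(431, 213) [ 0.5969 -0.3716  2.4867] 126.0
(431, 213) [ 0.5991 -0.3747 -0.6926] 37.0
(431, 213) [ 0.597  -0.3707  2.5495] 80.4
(320, 278) [ 0.4532 -0.1161  2.5371] 88.5
(320, 278) [ 0.4533 -0.117  -0.5934] 12.0
(320, 278) [ 0.4537 -0.1145 -0.6579] 71.4
[0.07 0.07 0.06 0.08 0.07 0.07 0.07 0.16 0.44 0.65 0.72 0.72 0.72 0.61
 0.4  0.19 0.07 0.06 0.08 0.07]
96.33333333333333 21.333333333333332
[(array([229.9627, 208.0031]), array([ 182,  192,  100,   31, 1955], dtype=int32))]
bed [ 0.6163  0.0687 -0.0406] 30.390499810282364
```

View pics/ovt.png

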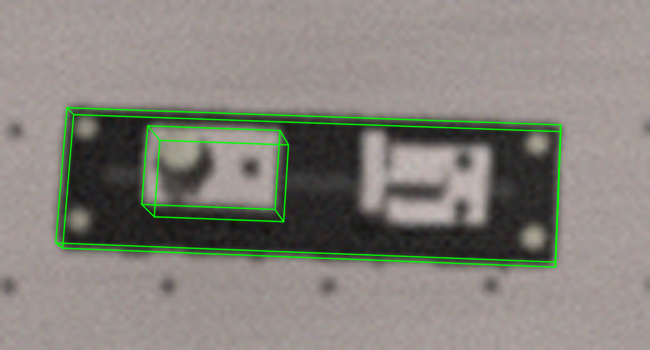

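View pics/ovs.png

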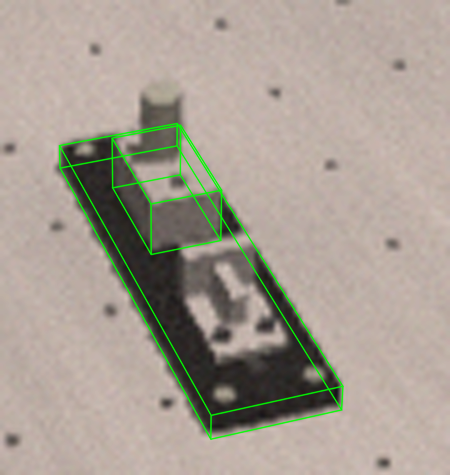

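```bash
python3 - <<'E'
from fit import *
x,y,t=np.load('bed.npy'); P=[np.load(n+'1.npy',allow_pickle=True).item() for n in ('top','side')]
c,s=np.cos(t),np.sin(t)
def w(bx,by,z): return np.stack([x+c*bx-s*by,y+s*bx+c*by,z+0*bx],-1)
for k,p in enumerate(P):
    g=p['pixels'].astype(np.float32).mean(2)
    bys=np.arange(-.04,.1,.002)
    prof=[]
    for by in bys:
        bx=np.linspace(-.012,.012,25)+(0.0)
        uv=proj(p,w(bx,by+0*bx,.044+0*bx)).astype(np.float32)
        prof.append(cv2.remap(g,uv[:,0][None],uv[:,1][None],cv2.INTER_LINEAR).mean())
    print(k); print(' '.join(f'{b*1000:.0f}:{v:.0f}' for b,v in zip(bys,prof)))
def ov(p,B,name,win,sc=6):
    im=cv2.resize(p['pixels'][win[2]:win[3],win[0]:win[1]],None,fx=sc,fy=sc,interpolation=cv2.INTER_CUBIC)
    im=np.clip(im*1.6,0,255).astype(np.uint8)
    for b in B:
        uv=((proj(p,b)-[win[0],win[2]]+.5)*sc-.5)
        for i in range(8):
            for j in range(i):
                if bin(i^j).count('1')==1: cv2.line(im,tuple(np.round(uv[i]*16).astype(int)),tuple(np.round(uv[j]*16).astype(int)),(0,255,0),1,cv2.LINE_AA,4)
    return im
sb=[box(x,y,t,(-.018,.018),(q-.01,q),.014,.044) for q in (-.014,)]+[box(x,y,t,(-.018,.018),(.025,.085),.014,.044)]
a=ov(P[0],sb,'',(190,280,180,230)); b=ov(P[1],sb,'',(245,305,160,220))
im=np.zeros((600,800,3),np.uint8); im[:300,:540]=a; im[240:600,440:800]=b
cv2.imwrite('pics/ov2.png',im[:,:,::-1])
E
```

```text
0
-40:90 -38:90 -36:90 -34:90 -32:91 -30:91 -28:89 -26:82 -24:79 -22:95 -20:106 -18:108 -16:102 -14:80 -12:53 -10:33 -8:27 -6:28 -4:29 -2:28 0:28 2:28 4:28 6:28 8:28 10:28 12:27 14:29 16:28 18:28 20:29 22:34 24:53 26:79 28:98 30:104 32:100 34:91 36:85 38:86 40:91 42:97 44:101 46:103 48:103 50:103 52:100 54:87 56:72 58:58 60:53 62:60 64:67 66:71 68:71 70:72 72:71 74:71 76:72 78:78 80:87 82:91 84:79 86:51 88:30 90:26 92:26 94:27 96:27 98:28
1
-40:75 -38:78 -36:78 -34:76 -32:71 -30:68 -28:65 -26:64 -24:73 -22:88 -20:100 -18:106 -16:104 -14:89 -12:70 -10:56 -8:50 -6:51 -4:53 -2:55 0:56 2:58 4:59 6:60 8:61 10:62 12:63 14:63 16:62 18:62 20:62 22:65 24:76 26:91 28:101 30:105 32:104 34:99 36:93 38:90 40:92 42:95 44:100 46:105 48:107 50:108 52:107 54:103 56:95 58:83 60:73 62:65 64:60 66:57 68:56 70:56 72:56 74:57 76:62 78:67 80:70 82:73 84:72 86:71 88:74 90:78 92:80 94:81 96:83 98:85
```

View pics/ov2.png

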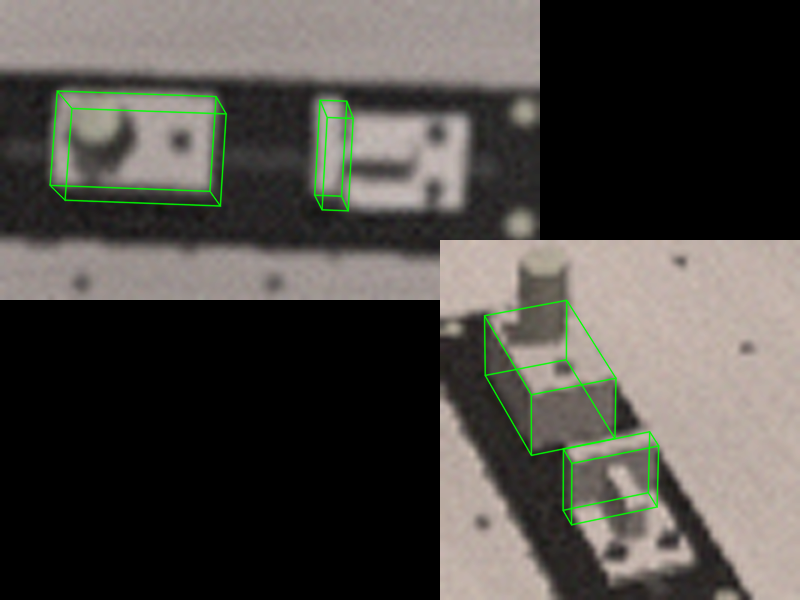

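Gap ≈ 38 mm: stop face at bed y ≈ -13, carriage face at +25. Two blocks leave 14 mm of the 20 mm travel, so two are enough. I'll write a helper that works out the moves.

```bash
cat > mv.py <<'E'
import sys; from h import *
from scipy.spatial.transform import Rotation as Ro
def plan(pos,jaw,half=True):
    s=r.sense(); R=np.array(s['tcp_rot']); p=np.array(s['position'])
    best=None
    for j in ([jaw,jaw+180] if half else [jaw]):
        a=np.radians(j); z=np.array([np.cos(a),np.sin(a),0]); y=np.array([0,0,-1.]); x=np.cross(y,z)
        T=np.c_[x,y,z]; rv=Ro.from_matrix(R.T@T).as_rotvec()
        if best is None or np.linalg.norm(rv)<np.linalg.norm(best): best=rv
    sh=R.T@(np.array(pos)-p)
    print('t',round(s['time'],2),'pos',p,'jawang',np.degrees(np.arctan2(R[1,2],R[0,2])).round(1),'F',np.array(s['wrist_force']).round(1),'w',round(s['gripper_width'],4))
    print('shift/0.6',np.round(sh/.6,4),'turn/30',np.round(np.degrees(best)/30,4),'rows',np.linalg.norm(sh)/.0417,np.degrees(np.linalg.norm(best))/7.16)
    print('q',np.array(s['qpos']).round(2))
if __name__=='__main__':
    v=[float(a) for a in sys.argv[1:5]]; plan(v[:3],v[3],len(sys.argv)<6)
E
python3 mv.py .579 -.141 .2 -28 f
```

```text
t 1.9 pos [0.1424 0.6086 0.2313] jawang 76.8 F [ 0.5 -0.   0.2] w 0.0856
shift/0.6 [ 0.9931  0.0521 -1.0507] turn/30 [0.0001 3.4945 0.    ] rows 20.816195270807142 14.641930267281692
q [-1.41  0.41 -0.01  1.6   0.01  1.13 -0.08]
```

Call:
apply_moves(
  targets=[
    [0.35,0.02,-0.37,0,1,0,1],
    [0.35,0.02,-0.37,0,1,0,1],
    [0.35,0.02,-0.37,0,1,0,1],
    [0.35,0.02,-0.37,0,1,0,1],
    [0.35,0.02,-0.37,0,1,0,1],
    [0.35,0.02,-0.37,0,1,0,1],
    [0.35,0.02,-0.37,0,1,0,1],
    [0.35,0.02,-0.37,0,1,0,1],
  ],
)

```text
time: 2.57
position: [0.2991, 0.3391, 0.2194]
tcp_rot: [[0.725, 0.001, 0.688], [-0.688, -0.001, 0.725], [0.001, -1.0, -0.001]]
wrist_force: [0.8, 0.4, -1.1]
gripper_width: 0.0855
```

```bash
python3 mv.py .579 -.141 .2 -28 f
```

```text
t 2.57 pos [0.2991 0.3391 0.2194] jawang 46.5 F [ 0.8  0.4 -1.1] w 0.0855
shift/0.6 [ 0.8892  0.0336 -0.2593] turn/30 [-0.0008  2.4834  0.0029] rows 13.336192142296026 10.405505261210545
q [-1.14  0.12  0.21  2.02 -0.03  1.   -0.11]
```

Call:
apply_moves(
  targets=[
    [0.48,0.02,-0.14,0,1,0,1],
    [0.48,0.02,-0.14,0,1,0,1],
    [0.48,0.02,-0.14,0,1,0,1],
    [0.48,0.02,-0.14,0,1,0,1],
    [0.48,0.02,-0.14,0,1,0,1],
    [0.48,0.02,-0.14,0,1,0,1],
    [0.48,0.02,-0.14,0,1,0,1],
    [0.48,0.02,-0.14,0,1,0,1],
  ],
)

```text
time: 3.23
position: [0.4515, 0.0802, 0.2078]
tcp_rot: [[0.283, 0.003, 0.959], [-0.959, -0.001, 0.283], [0.002, -1.0, 0.002]]
wrist_force: [0.2, -0.2, 0.4]
gripper_width: 0.0852
```

```bash
python3 mv.py .579 -.141 .15 -28 f
```

```text
t 3.23 pos [0.4515 0.0802 0.2078] jawang 16.4 F [ 0.2 -0.2  0.4] w 0.0852
shift/0.6 [0.4134 0.0975 0.0993] turn/30 [-0.0054  1.4811  0.0023] rows 6.276778515163767 6.205755374599489
q [-0.75  0.15  0.52  2.04 -0.09  0.97  0.11]
```

Call:
apply_moves(
  targets=[
    [0.413,0.06,0.1,-0.005,1,0.002,1],
    [0.413,0.06,0.1,-0.005,1,0.002,1],
    [0.413,0.06,0.1,-0.005,1,0.002,1],
    [0.413,0.06,0.1,-0.005,1,0.002,1],
    [0.413,0.06,0.1,-0.005,1,0.002,1],
    [0.413,0.06,0.1,-0.005,1,0.002,1],
    [0.413,0.06,0.1,-0.005,1,0.002,1],
    [0.413,0.06,0.1,-0.005,1,0.002,1],
  ],
)

```text
time: 3.9
position: [0.5784, -0.1372, 0.1706]
tcp_rot: [[-0.232, -0.003, 0.973], [-0.973, -0.001, -0.232], [0.002, -1.0, -0.003]]
wrist_force: [-0.7, 0.6, -0.6]
gripper_width: 0.0856
```

```bash
python3 mv.py .579 -.141 .1 -28 f
```

```text
t 3.9 pos [ 0.5784 -0.1372  0.1706] jawang -13.4 F [-0.7  0.6 -0.6] w 0.0856
shift/0.6 [0.0056 0.1177 0.0028] turn/30 [0.0051 0.4852 0.0046] rows 1.6953664733067568 2.033351313768417
q [-0.32  0.48  0.66  1.77 -0.34  1.01  0.22]
```

Call:
apply_moves(
  targets=[
    [0.006,0.118,0.003,0.005,0.485,0.005,1],
    [0.006,0.118,0.003,0.005,0.485,0.005,1],
    [0.006,0.118,0.003,0.005,0.485,0.005,1],
    [0.006,0.118,0.003,0.005,0.485,0.005,1],
  ],
)

```text
time: 4.23
position: [0.5777, -0.1357, 0.0998]
tcp_rot: [[-0.461, -0.003, 0.887], [-0.887, 0.003, -0.461], [-0.001, -1.0, -0.004]]
wrist_force: [0.0, 0.6, 0.4]
gripper_width: 0.0853
```

```bash
cat > look.py <<'E'
import sys; from h import *
def look(tag,X,half=(60,50),sc=6.):
    ims=[]
    for n in ['top','side']:
        p=viewer.read_camera(n); np.save(f'{n}_{tag}.npy',p,allow_pickle=True)
        u=proj(p,[X])[0].astype(int); x0=max(0,min(560-2*half[0],u[0]-half[0])); y0=max(0,min(420-2*half[1],u[1]-half[1]))
        im=p['pixels'][y0:y0+2*half[1],x0:x0+2*half[0]]
        s=400/(2*half[0]); ims.append(np.clip(cv2.resize(im,None,fx=s,fy=s,interpolation=cv2.INTER_CUBIC)*1.5,0,255)); print(n,'origin',x0,y0,'scale',s)
    cv2.imwrite(f'pics/{tag}.png',np.hstack(ims)[:,:,::-1])
if __name__=='__main__': look(sys.argv[1],[float(a) for a in sys.argv[2:5]])
E
python3 look.py pick1 .579 -.141 .04; python3 mv.py .579 -.141 .04 -28 f
```

```text
top origin 270 170 scale 3.3333333333333335
side origin 231 199 scale 3.3333333333333335
t 4.33 pos [ 0.5797 -0.1367  0.1023] jawang -27.4 F [ 0.8 -0.2 -0.2] w 0.0854
shift/0.6 [0.0073 0.1038 0.0021] turn/30 [-0.0022  0.0186 -0.0066] rows 1.4979550424419523 0.08303197908247567
q [-0.32  0.57  0.66  1.83 -0.45  0.89  0.08][ WARN:0@3.855] global loadsave.cpp:1063 imwrite_ Unsupported depth image for selected encoder is fallbacked to CV_8U.
```

View pics/pick1.png

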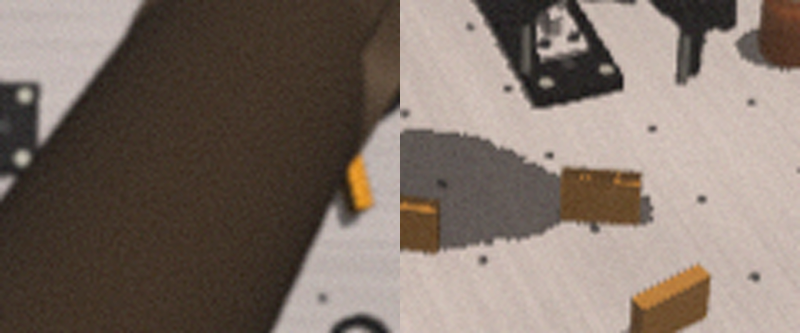

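The top view is hidden by the arm. The side view shows the fingers above the block, at about (526,70) and (687,80) in the zoom. I'll correct and go down.

Call:
apply_moves(
  targets=[
    [0.007,0.1,0.002,-0.002,0.019,-0.007,1],
    [0.007,0.1,0.002,-0.002,0.019,-0.007,1],
    [0.007,0.1,0.002,-0.002,0.019,-0.007,1],
    [0.007,0.1,0.002,-0.002,0.019,-0.007,1],
    [0.007,0.1,0.002,-0.002,0.019,-0.007,1],
  ],
)

```text
time: 4.75
position: [0.5795, -0.1418, 0.0429]
tcp_rot: [[-0.473, 0.001, 0.881], [-0.881, -0.0, -0.473], [-0.0, -1.0, 0.001]]
wrist_force: [0.4, 0.2, 0.5]
gripper_width: 0.0857
```

```bash
python3 mv.py .579 -.141 .005 -28 f; python3 look.py pick1b .579 -.141 .04 2>/dev/null;python3 mv.py .579 -.141 .005 -28 f
```

```text
t 4.75 pos [ 0.5795 -0.1418  0.0429] jawang -28.2 F [0.4 0.2 0.5] w 0.0857
shift/0.6 [-0.0007  0.0632 -0.0014] turn/30 [-0.0028 -0.0071 -0.0004] rows 0.9093343861738035 0.03200740423691838
q [-0.27  0.66  0.61  1.86 -0.52  0.78  0.12]
top origin 270 170 scale 3.3333333333333335
side origin 231 199 scale 3.3333333333333335
t 4.85 pos [ 0.5795 -0.1417  0.0428] jawang -28.2 F [-0.1 -0.2 -0.3] w 0.0852
shift/0.6 [-0.0006  0.0629 -0.0014] turn/30 [-0.0032 -0.008  -0.0008] rows 0.905793965353713 0.03643065253743658
q [-0.27  0.66  0.61  1.86 -0.52  0.78  0.12]
```

View pics/pick1b.png

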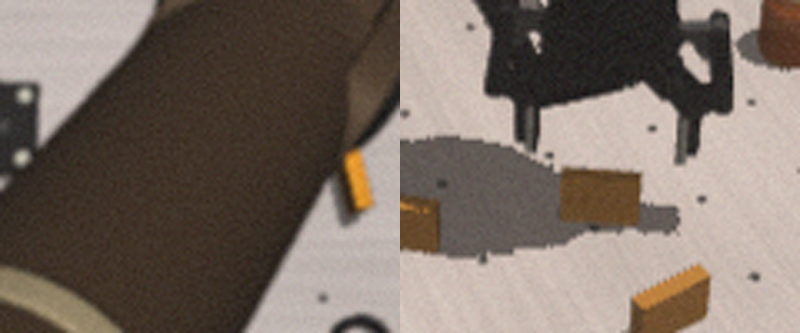

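```bash
python3 - <<'E'
from h import *
p=np.load('side_pick1b.npy',allow_pickle=True).item()
s=r.sense(); c=np.array(s['position']); z=np.array(s['tcp_rot'])[:,2]
for zz in (.05,.056):
  for d in (.043,.05,.057): print(zz,d,((proj(p,[c*[1,1,0]+[0,0,zz]+k*d*z for k in(-1,1)])-[231,199])*3.333+[400,0]).round(0).tolist())
E
```

```text
0.05 0.043 [[534.0, 152.0], [673.0, 163.0]]
0.05 0.05 [[523.0, 152.0], [684.0, 164.0]]
0.05 0.057 [[512.0, 151.0], [696.0, 165.0]]
0.056 0.043 [[534.0, 145.0], [673.0, 156.0]]
0.056 0.05 [[523.0, 144.0], [685.0, 157.0]]
0.056 0.057 [[512.0, 143.0], [696.0, 158.0]]
```

The finger tips in the side view match the projection to about 1 px, so the arm and the side camera agree. I'll descend and grip.

Call:
apply_moves(
  targets=[
    [-0.002,0.03,-0.001,-0.003,-0.02,0,1],
    [-0.002,0.063,-0.001,-0.003,-0.02,0,1],
    [-0.002,0.063,-0.001,-0.003,-0.02,0,1],
    [-0.002,0.063,-0.001,-0.003,-0.02,0,-0.2],
    [-0.002,0.063,-0.001,-0.003,-0.02,0,-0.6],
    [-0.002,0.063,-0.001,-0.003,-0.02,0,-1],
    [-0.002,0.063,-0.001,-0.003,-0.02,0,-1],
    [-0.002,0.063,-0.001,-0.003,-0.02,0,-1],
  ],
  force=50,
)

```text
time: 5.52
position: [0.5788, -0.1405, 0.0044]
tcp_rot: [[-0.465, -0.001, 0.885], [-0.885, 0.0, -0.465], [0.0, -1.0, -0.001]]
wrist_force: [-1.1, 0.5, 4.7]
gripper_width: 0.0492
```

```bash
python3 mv.py .579 -.141 .1 -28 f
```

```text
t 5.52 pos [ 0.5788 -0.1405  0.0044] jawang -27.7 F [-1.1  0.5  4.7] w 0.0492
shift/0.6 [ 0.0007 -0.1594  0.0004] turn/30 [0.0023 0.0102 0.0003] rows 2.2936947653400863 0.04399956473475358
q [-0.24  0.71  0.56  1.88 -0.56  0.72  0.16]
```

Call:
apply_moves(
  targets=[
    [0,-0.07,0,0,0,0,-1],
    [0,-0.14,0,0,0,0,-1],
    [0,-0.21,0,0,0,0,-1],
    [0,-0.23,0,0,0,0,-1],
    [0,-0.23,0,0,0,0,-1],
  ],
)

```text
time: 5.93
position: [0.5809, -0.1412, 0.1456]
tcp_rot: [[-0.465, 0.005, 0.885], [-0.885, 0.0, -0.465], [-0.002, -1.0, 0.004]]
wrist_force: [0.6, -0.8, -2.0]
gripper_width: 0.0491
```

```bash
python3 mv.py .616 .065 .12 -2.3 f
python3 - <<'E'
from fit import *
x,y,t=np.load('bed.npy'); p=np.load('side1.npy',allow_pickle=True).item()
g=cv2.GaussianBlur(p['pixels'],(0,0),.5).astype(np.float32).mean(2)
c,s=np.cos(t),np.sin(t)
def prof(lo,hi,f):
    o=[]
    for a in np.arange(lo,hi,.001):
        P=f(a); uv=proj(p,np.c_[x+c*P[:,0]-s*P[:,1],y+s*P[:,0]+c*P[:,1],P[:,2]]).astype(np.float32)
        o.append(cv2.remap(g,uv[:,0][None],uv[:,1][None],cv2.INTER_LINEAR).mean())
    return o
L=np.linspace(-.08,-.03,40)
for nm,l,f,sg in [('x+',.026,lambda a:np.c_[a+0*L,L,0*L+.014],1),('x-bot',-.038,lambda a:np.c_[a+0*L,L,0*L+.0],1),('y-bot',-.108,lambda a:np.c_[np.linspace(-.025,.02,30),a+np.zeros(30),np.zeros(30)],1),('y+',.124,lambda a:np.c_[np.linspace(-.02,.02,30),a+np.zeros(30),np.zeros(30)+.014],1)]:
    print(nm,l,np.round(prof(l,l+.014,f)))
E
```

```text
t 5.93 pos [ 0.5809 -0.1412  0.1456] jawang -27.7 F [ 0.6 -0.8 -2. ] w 0.0491
shift/0.6 [-0.3313  0.0429 -0.1081] turn/30 [-0.0089 -0.8468 -0.0025] rows 5.0524107819534 3.5481750413449067
q [-0.35  0.53  0.71  1.8  -0.41  0.97  0.04]
x+ 0.026 [ 27.  27.  28.  32.  39.  53.  70.  86.  98. 106. 110. 113. 114. 114.
 113.]
x-bot -0.038 [109. 109. 106.  99.  87.  74.  60.  48.  38.  31.  27.  25.  24.  24.]
y-bot -0.108 [114. 113. 113. 113. 113. 112. 110. 106.  99.  90.  78.  67.  55.  45.]
y+ 0.124 [ 66.  66.  67.  67.  68.  71.  75.  79.  84.  88.  92.  95.  98. 100.
 102.]
```

Call:
apply_moves(
  targets=[
    [-0.331,0,-0.108,-0.009,-0.847,-0.003,-1],
    [-0.331,0,-0.108,-0.009,-0.847,-0.003,-1],
    [-0.331,0,-0.108,-0.009,-0.847,-0.003,-1],
    [-0.331,0,-0.108,-0.009,-0.847,-0.003,-1],
    [-0.331,0,-0.108,-0.009,-0.847,-0.003,-1],
    [-0.331,0,-0.108,-0.009,-0.847,-0.003,-1],
    [-0.331,0.043,-0.108,-0.009,-0.847,-0.003,-1],
    [-0.331,0.043,-0.108,-0.009,-0.847,-0.003,-1],
  ],
)

```text
time: 6.6
position: [0.6102, 0.0669, 0.1104]
tcp_rot: [[-0.038, -0.015, 0.999], [-0.999, -0.001, -0.038], [0.001, -1.0, -0.015]]
wrist_force: [-1.8, 0.2, -2.6]
gripper_width: 0.0492
```

```bash
python3 look.py place1 .616 .0642 .05 2>/dev/null;python3 mv.py .616 .0642 .05 -2.3 f
```

```text
top origin 177 153 scale 3.3333333333333335
side origin 210 138 scale 3.3333333333333335
t 6.7 pos [0.6118 0.065  0.1135] jawang -2.3 F [ 0.3 -0.3 -1. ] w 0.0491
shift/0.6 [0.001  0.1058 0.0083] turn/30 [ 0.0225 -0.0008  0.0025] rows 1.5267439701070327 0.09483411726486882
q [-0.57  0.57  0.55  1.76 -0.36  0.93  0.09]
```

View pics/place1.png

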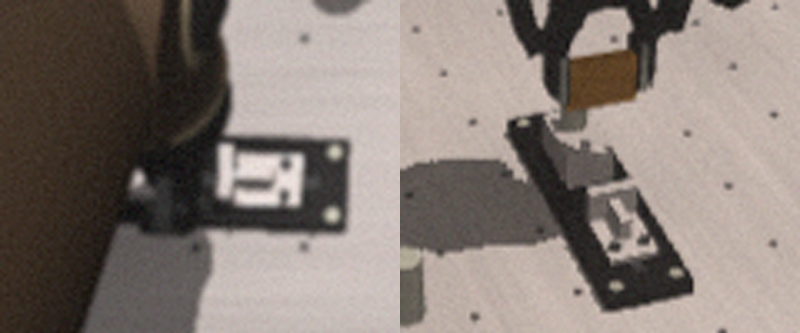

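The side view shows the block held level at (602,80), above the gap. I'll settle lower and check.

Call:
apply_moves(
  targets=[
    [0.001,0.04,0.007,0.022,0,0.002,-1],
    [0.001,0.08,0.007,0.022,0,0.002,-1],
    [0.001,0.085,0.007,0.022,0,0.002,-1],
    [0.001,0.085,0.007,0.022,0,0.002,-1],
    [0.001,0.085,0.007,0.022,0,0.002,-1],
  ],
)

```text
time: 7.12
position: [0.6175, 0.0643, 0.065]
tcp_rot: [[-0.041, 0.004, 0.999], [-0.999, 0.001, -0.041], [-0.001, -1.0, 0.004]]
wrist_force: [0.3, 0.1, -1.3]
gripper_width: 0.0491
```

```bash
python3 look.py place1b .616 .0642 .05 2>/dev/null;python3 mv.py .616 .0642 .0185 -2.3 f
python3 - <<'E'
from fit import *
p=np.load('side_place1b.npy',allow_pickle=True).item(); s=r.sense(); q=s['position']
for z in (-.005,): print(q,fit_sp([p],[q[0],q[1],-.04],z=q[2]+z))
E
```

```text
top origin 177 153 scale 3.3333333333333335
side origin 210 138 scale 3.3333333333333335
t 7.22 pos [0.618  0.0647 0.0655] jawang -2.3 F [-0.7  1.3 -1.8] w 0.049
shift/0.6 [ 0.001   0.0783 -0.0037] turn/30 [-0.0104 -0.0004 -0.0027] rows 1.1283659447603258 0.04518433449612255
q [-0.54  0.63  0.52  1.79 -0.41  0.83  0.13]
[0.618  0.0647 0.0655] (array([0.6215, 0.0643, 0.3362]), np.float64(52.043648703813545))
```

View pics/place1b.png

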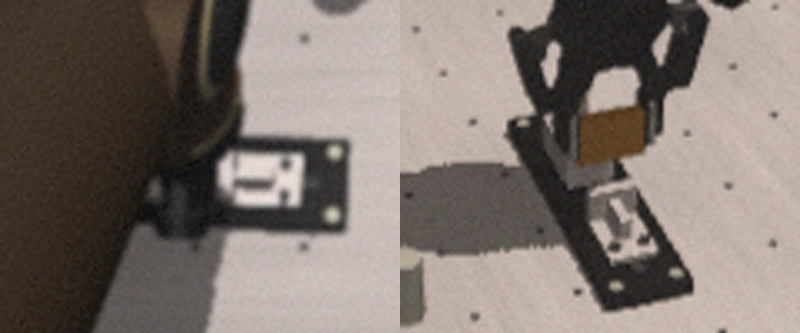

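Call:
apply_moves(
  targets=[
    [0.001,0.02,-0.004,-0.01,0,-0.003,-1],
    [0.001,0.04,-0.004,-0.01,0,-0.003,-1],
    [0.001,0.06,-0.004,-0.01,0,-0.003,-1],
    [0.001,0.07,-0.004,-0.01,0,-0.003,-1],
    [0.001,0.076,-0.004,-0.01,0,-0.003,-1],
    [0.001,0.077,-0.004,-0.01,0,-0.003,-1],
    [0.001,0.077,-0.004,-0.01,0,-0.003,-1],
  ],
)

```text
time: 7.8
position: [0.6134, 0.0646, 0.0183]
tcp_rot: [[-0.04, -0.005, 0.999], [-0.999, 0.001, -0.04], [-0.0, -1.0, -0.005]]
wrist_force: [-9.4, 0.6, 16.9]
gripper_width: 0.049
```

```bash
python3 look.py place1c .616 .0642 .05 2>/dev/null;python3 mv.py .616 .0642 .0185 -2.3 f
```

```text
top origin 177 153 scale 3.3333333333333335
side origin 210 138 scale 3.3333333333333335
t 7.9 pos [0.6134 0.0646 0.0183] jawang -2.3 F [-8.3 -0.4 16.9] w 0.0488
shift/0.6 [ 0.0005 -0.0003  0.0044] turn/30 [ 0.009   0.0005 -0.0008] rows 0.06324882237990626 0.037963896385956444
q [-0.52  0.69  0.48  1.81 -0.45  0.75  0.16]
```

View pics/place1c.png

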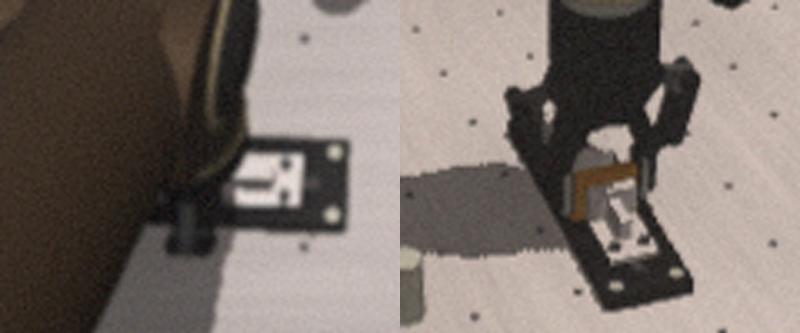

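The block stands on the bed in the gap behind the stop, with 17 N of bed contact. Relieve the pressure slightly and release.

Call:
apply_moves(
  targets=[
    [0,-0.001,0.003,0.009,0,0,-1],
    [0,-0.001,0.003,0.009,0,0,0.3],
    [0,-0.001,0.003,0.009,0,0,0.8],
    [0,-0.001,0.003,0.009,0,0,0.8],
    [0,-0.05,0.003,0.009,0,0,0.8],
    [0,-0.11,0.003,0.009,0,0,0.8],
    [0,-0.18,0.003,0.009,0,0,1],
    [0,-0.18,0.003,0.009,0,0,1],
  ],
)

```text
time: 8.57
position: [0.6211, 0.064, 0.1329]
tcp_rot: [[-0.041, 0.013, 0.999], [-0.999, 0.001, -0.041], [-0.001, -1.0, 0.013]]
wrist_force: [1.6, -0.1, 0.7]
gripper_width: 0.0852
```

```bash
python3 look.py rel1 .616 .0642 .05 2>/dev/null;python3 mv.py .4535 -.1155 .1 -34.5 f
```

```text
top origin 177 153 scale 3.3333333333333335
side origin 210 138 scale 3.3333333333333335
t 8.67 pos [0.6181 0.0647 0.1274] jawang -2.3 F [-0.4  0.3  0.4] w 0.0856
shift/0.6 [ 0.3109  0.0437 -0.2625] turn/30 [-0.012   1.0742 -0.0045] rows 5.888512038379185 4.501122136080247
q [-0.58  0.55  0.57  1.75 -0.36  0.94  0.09]
```

View pics/rel1.png

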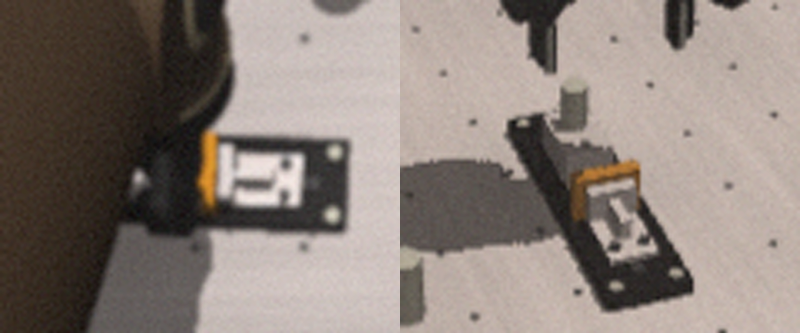

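The first block stands upright against the stop side: (208,170) in the top view, (606,190) in the side view. Now the second one.

Call:
apply_moves(
  targets=[
    [0.311,0,-0.262,-0.012,1,-0.004,1],
    [0.311,0,-0.262,-0.012,1,-0.004,1],
    [0.311,0,-0.262,-0.012,1,-0.004,1],
    [0.311,0,-0.262,-0.012,1,-0.004,1],
    [0.311,0,-0.262,-0.012,1,-0.004,1],
    [0.311,0.02,-0.262,-0.012,1,-0.004,1],
    [0.311,0.04,-0.262,-0.012,1,-0.004,1],
    [0.311,0.05,-0.262,-0.012,1,-0.004,1],
  ],
)

```text
time: 9.33
position: [0.4499, -0.1167, 0.0936]
tcp_rot: [[-0.537, -0.006, 0.844], [-0.844, -0.001, -0.537], [0.004, -1.0, -0.005]]
wrist_force: [0.5, 0.6, -0.4]
gripper_width: 0.0854
```

```bash
python3 look.py pick2 .4535 -.1155 .04 2>/dev/null;python3 mv.py .4535 -.1155 .05 -35.5 f
```

```text
top origin 260 227 scale 3.3333333333333335
side origin 170 207 scale 3.3333333333333335
t 9.43 pos [ 0.4517 -0.1151  0.0938] jawang -32.3 F [ 0.3  0.1 -1.2] w 0.0855
shift/0.6 [-0.0014  0.073   0.0033] turn/30 [0.0094 0.108  0.0085] rows 1.052256357234554 0.4556224713874213
q [-0.45  0.4   0.74  2.14 -0.4   0.74 -0.01]
```

View pics/pick2.png

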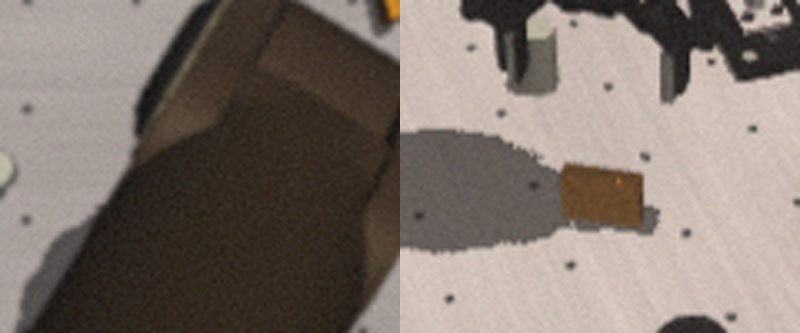

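The side view shows the block at (602,195), still standing, with the fingers on either side of it. I'll descend in two stages.

Call:
apply_moves(
  targets=[
    [-0.001,0.05,0.003,0.009,0.095,0.008,1],
    [-0.001,0.073,0.003,0.009,0.095,0.008,1],
    [-0.001,0.073,0.003,0.009,0.095,0.008,1],
    [-0.001,0.073,0.003,0.009,0.095,0.008,1],
  ],
)

```text
time: 9.77
position: [0.4541, -0.1156, 0.0511]
tcp_rot: [[-0.574, 0.0, 0.819], [-0.819, -0.0, -0.574], [0.0, -1.0, 0.001]]
wrist_force: [-0.5, -0.1, 0.6]
gripper_width: 0.0855
```

```bash
python3 mv.py .4535 -.1155 .0048 -35 f
```

```text
t 9.77 pos [ 0.4541 -0.1156  0.0511] jawang -35.0 F [-0.5 -0.1  0.6] w 0.0855
shift/0.6 [ 0.0004  0.0771 -0.001 ] turn/30 [-0.0012 -0.0009  0.0002] rows 1.110146241810309 0.006372050742326066
q [-0.39  0.48  0.68  2.17 -0.5   0.65  0.03]
```

Call:
apply_moves(
  targets=[
    [0,0.04,-0.001,0,0,0,1],
    [0,0.077,-0.001,0,0,0,1],
    [0,0.077,-0.001,0,0,0,1],
    [0,0.077,-0.001,0,0,0,-0.2],
    [0,0.077,-0.001,0,0,0,-0.6],
    [0,0.077,-0.001,0,0,0,-1],
    [0,0.077,-0.001,0,0,0,-1],
    [0,0.077,-0.001,0,0,0,-1],
  ],
)

```text
time: 10.43
position: [0.4545, -0.1158, 0.0069]
tcp_rot: [[-0.575, 0.005, 0.818], [-0.818, 0.001, -0.575], [-0.003, -1.0, 0.003]]
wrist_force: [-2.0, 1.0, 9.4]
gripper_width: 0.0489
```

Call:
apply_moves(
  targets=[
    [0,-0.07,0,0,0,0,-1],
    [0,-0.14,0,0,0,0,-1],
    [0,-0.2,0,0,0,0,-1],
    [0,-0.22,0,0,0,0,-1],
    [0,-0.22,0,0,0,0,-1],
  ],
)

```text
time: 10.85
position: [0.4554, -0.1162, 0.1411]
tcp_rot: [[-0.575, 0.009, 0.818], [-0.818, 0.001, -0.575], [-0.006, -1.0, 0.007]]
wrist_force: [0.1, -0.1, -2.2]
gripper_width: 0.0488
```

```bash
python3 mv.py .6165 .085 .12 -2.3 f
```

```text
t 10.85 pos [ 0.4554 -0.1162  0.1411] jawang -35.1 F [ 0.1 -0.1 -2.2] w 0.0488
shift/0.6 [-0.4285  0.038   0.0264] turn/30 [-0.0167 -1.0941 -0.0077] rows 6.200805933095839 4.584888217000821
q [-0.53  0.32  0.83  2.11 -0.33  0.83 -0.11]
```

Call:
apply_moves(
  targets=[
    [-0.428,0,0.026,-0.017,-1,-0.008,-1],
    [-0.428,0,0.026,-0.017,-1,-0.008,-1],
    [-0.428,0,0.026,-0.017,-1,-0.008,-1],
    [-0.428,0,0.026,-0.017,-1,-0.008,-1],
    [-0.428,0,0.026,-0.017,-1,-0.008,-1],
    [-0.428,0,0.026,-0.017,-1,-0.008,-1],
    [-0.428,0.02,0.026,-0.017,-1,-0.008,-1],
    [-0.428,0.04,0.026,-0.017,-1,-0.008,-1],
  ],
)

```text
time: 11.52
position: [0.6151, 0.0895, 0.1124]
tcp_rot: [[-0.084, -0.007, 0.996], [-0.996, 0.0, -0.084], [0.0, -1.0, -0.007]]
wrist_force: [-0.5, -0.1, -2.3]
gripper_width: 0.0488
```

```bash
python3 mv.py .615 .0848 .07 -2.3 f
```

```text
t 11.52 pos [0.6151 0.0895 0.1124] jawang -4.8 F [-0.5 -0.1 -2.3] w 0.0488
shift/0.6 [0.0078 0.0706 0.0009] turn/30 [ 0.0125 -0.0834  0.0002] rows 1.022037251815279 0.35352135500120774
q [-0.63  0.59  0.58  1.75 -0.39  0.93  0.03]
```

Call:
apply_moves(
  targets=[
    [0.006,0.02,0,0.012,-0.083,0,-1],
    [0.006,0.05,0,0.012,-0.083,0,-1],
    [0.006,0.07,0,0.012,-0.083,0,-1],
    [0.006,0.07,0,0.012,-0.083,0,-1],
    [0.006,0.07,0,0.012,-0.083,0,-1],
    [0.006,0.07,0,0.012,-0.083,0,-1],
  ],
)

```text
time: 12.02
position: [0.6134, 0.0812, 0.0722]
tcp_rot: [[-0.047, -0.0, 0.999], [-0.999, -0.001, -0.047], [0.001, -1.0, -0.0]]
wrist_force: [0.4, 1.0, -1.3]
gripper_width: 0.0488
```

```bash
python3 look.py place2 .616 .08 .05 2>/dev/null;python3 mv.py .615 .0848 .021 -2.3 f
python3 - <<'E'
from fit import *
p=np.load('side_place2.npy',allow_pickle=True).item(); s=r.sense(); q=s['position']
print(q,proj(p,[[.5905,.0707,.05],[.6384,.0687,.05]]))
E
```

```text
top origin 170 153 scale 3.3333333333333335
side origin 208 135 scale 3.3333333333333335
t 12.12 pos [0.6138 0.0815 0.0726] jawang -2.7 F [-0.5 -0.7 -1.5] w 0.0492
shift/0.6 [-0.0057  0.0861  0.0016] turn/30 [-0.001  -0.0118  0.0017] rows 1.2414521372216258 0.05032970697642108
q [-0.59  0.63  0.54  1.78 -0.41  0.85  0.1 ]
[0.6138 0.0815 0.0726] [[259.8354 189.3773]
 [278.9303 185.6122]]
```

View pics/place2.png

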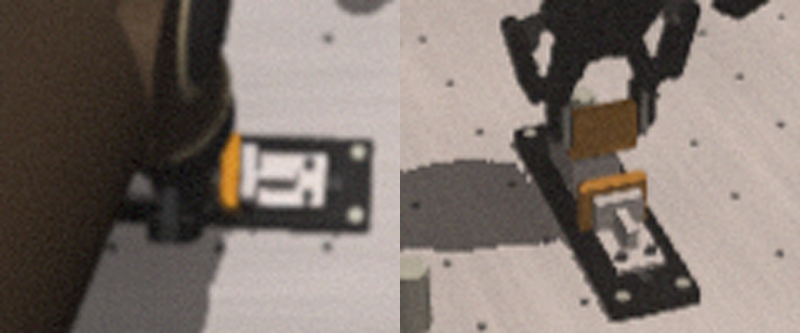

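Block A, at (612,195) in the side view, lies within 2 mm of the prediction, so B can go down at y 0.085.

Call:
apply_moves(
  targets=[
    [-0.006,0.0,0.003,0,-0.012,0,-1],
    [-0.006,0.0,0.003,0,-0.012,0,-1],
    [-0.006,0.0,0.003,0,-0.012,0,-1],
  ],
)

```text
time: 12.37
position: [0.6155, 0.0857, 0.0721]
tcp_rot: [[-0.039, -0.0, 0.999], [-0.999, -0.001, -0.039], [0.001, -1.0, -0.0]]
wrist_force: [-0.2, 0.2, -2.5]
gripper_width: 0.0488
```

```bash
python3 mv.py .6155 .0850 .021 -2.3 f
```

```text
t 12.37 pos [0.6155 0.0857 0.0721] jawang -2.2 F [-0.2  0.2 -2.5] w 0.0488
shift/0.6 [0.0011 0.0851 0.    ] turn/30 [0.0004 0.0024 0.0016] rows 1.2251911695096096 0.012017498452026903
q [-0.6   0.63  0.54  1.78 -0.41  0.85  0.1 ]
```

Call:
apply_moves(
  targets=[
    [0.001,0.03,0,0,0,0,-1],
    [0.001,0.05,0,0,0,0,-1],
    [0.001,0.065,0,0,0,0,-1],
    [0.001,0.075,0.001,0,0,0,-1],
    [0.001,0.081,0.002,0,0,0,-1],
    [0.001,0.084,0.002,0,0,0,-1],
    [0.001,0.084,0.002,0,0,0,-1],
  ],
)

```text
time: 12.95
position: [0.6164, 0.0842, 0.0214]
tcp_rot: [[-0.04, -0.001, 0.999], [-0.999, -0.001, -0.04], [0.001, -1.0, -0.001]]
wrist_force: [0.3, 0.2, -1.1]
gripper_width: 0.0487
```

```bash
python3 look.py place2b .616 .08 .05 2>/dev/null;python3 mv.py .615 .0848 .021 -2.3 f
```

```text
top origin 170 153 scale 3.3333333333333335
side origin 208 135 scale 3.3333333333333335
t 13.05 pos [0.6167 0.0843 0.0216] jawang -2.3 F [ 0.4  0.2 -1.5] w 0.0492
shift/0.6 [-0.0007  0.001  -0.0029] turn/30 [0.0003 0.0007 0.0024] rows 0.04512036319871278 0.010707158354180162
q [-0.56  0.7   0.5   1.8  -0.46  0.76  0.14]
```

View pics/place2b.png

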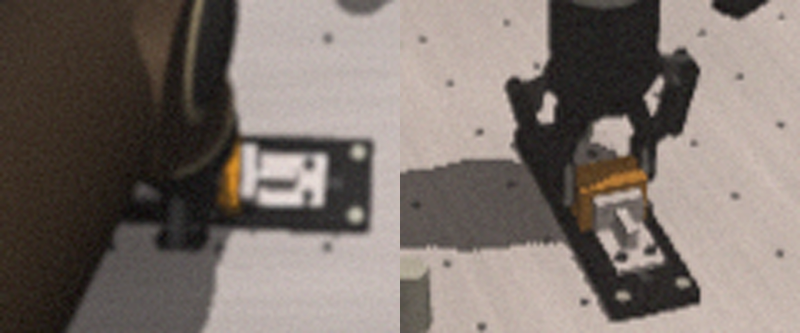

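It isn't touching yet, because the wrist still carries the weight. Lower a little more.

Call:
apply_moves(
  targets=[
    [-0.0005,0.0015,-0.001,0,0,0,-1],
    [-0.0005,0.003,-0.001,0,0,0,-1],
    [-0.0005,0.0035,-0.001,0,0,0,-1],
    [-0.0005,0.0035,-0.001,0,0,0,-1],
  ],
)

```text
time: 13.38
position: [0.6166, 0.0845, 0.021]
tcp_rot: [[-0.04, 0.001, 0.999], [-0.999, -0.001, -0.04], [0.0, -1.0, 0.001]]
wrist_force: [-5.0, -0.9, 12.4]
gripper_width: 0.0485
```

```bash
python3 mv.py .615 .0848 .021 -2.3 f
```

```text
t 13.38 pos [0.6166 0.0845 0.021 ] jawang -2.3 F [-5.  -0.9 12.4] w 0.0485
shift/0.6 [-0.0004  0.     -0.0026] turn/30 [-0.0017  0.0002  0.0009] rows 0.03781330361961358 0.008210553806982742
q [-0.56  0.7   0.5   1.8  -0.46  0.76  0.14]
```

Contact at 12 N. Release and rise.

Call:
apply_moves(
  targets=[
    [0,-0.0015,0,0,0,0,-1],
    [0,-0.0015,0,0,0,0,0.3],
    [0,-0.0015,0,0,0,0,0.7],
    [0,-0.0015,0,0,0,0,0.7],
    [0,-0.04,0,0,0,0,0.7],
    [0,-0.09,0,0,0,0,0.7],
    [0,-0.16,0,0,0,0,0.7],
    [0,-0.2,0,0,0,0,0.7],
  ],
)

```text
time: 14.05
position: [0.6169, 0.0845, 0.1424]
tcp_rot: [[-0.04, 0.002, 0.999], [-0.999, -0.001, -0.04], [0.001, -1.0, 0.002]]
wrist_force: [1.7, -0.4, 0.2]
gripper_width: 0.0726
```

```bash
python3 look.py rel2 .616 .08 .05 2>/dev/null;python3 mv.py .6188 .1317 .12 87.7; python3 mv.py .6188 .1317 .12 -92.3 f
```

```text
top origin 170 153 scale 3.3333333333333335
side origin 208 135 scale 3.3333333333333335
t 14.15 pos [0.6187 0.0848 0.144 ] jawang -2.3 F [ 0.4 -0.1  0.7] w 0.0725
shift/0.6 [-0.078   0.0401 -0.0033] turn/30 [-0.0112 -2.9996  0.0088] rows 1.262532915006439 12.568376034601403
q [-0.63  0.54  0.59  1.73 -0.36  0.97  0.06]
t 14.15 pos [0.6187 0.0848 0.144 ] jawang -2.3 F [ 0.4 -0.1  0.7] w 0.0725
shift/0.6 [-0.078   0.0401 -0.0033] turn/30 [-0.0088  3.0004 -0.0112] rows 1.262532915006439 12.571469544543403
q [-0.63  0.54  0.59  1.73 -0.36  0.97  0.06]
```

View pics/rel2.png

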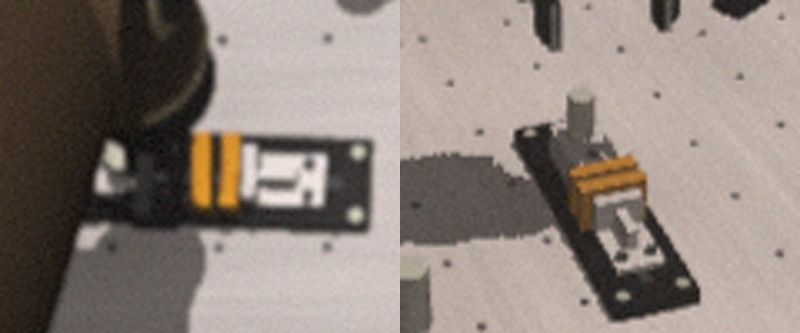

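Both blocks stand upright and parallel, at (203,170) and (229,172) in the top view. Next I measure the post and turn the jaws along the slide.

Call:
apply_moves(
  targets=[
    [-0.04,0,0,-0.004,-1,0.003,0.2],
    [-0.078,0,-0.003,-0.004,-1,0.003,0],
    [-0.078,0,-0.003,-0.004,-1,0.003,-0.06],
    [-0.078,0,-0.003,-0.004,-1,0.003,-0.06],
    [-0.078,0,-0.003,-0.004,-1,0.003,-0.06],
  ],
)

```text
time: 14.57
position: [0.6155, 0.1322, 0.1384]
tcp_rot: [[0.471, -0.004, 0.882], [-0.882, -0.0, 0.471], [-0.002, -1.0, -0.004]]
wrist_force: [0.6, -0.1, 0.4]
gripper_width: 0.0403
```

Call:
apply_moves(
  targets=[
    [0,0,0,0,-1,0,-0.06],
    [0,0,0,0,-1,0,-0.06],
    [0,0,0,0,-1,0,-0.06],
    [0,0,0,0,-1,0,-0.06],
    [0,0,0,0,-1,0,-0.06],
  ],
)

```text
time: 14.98
position: [0.6157, 0.1311, 0.1386]
tcp_rot: [[0.847, -0.004, 0.532], [-0.532, -0.0, 0.847], [-0.003, -1.0, -0.002]]
wrist_force: [0.5, 0.1, 0.3]
gripper_width: 0.04
```

Call:
apply_moves(
  targets=[
    [0,0,0,0,-1,0,-0.06],
    [0,0,0,0,-1,0,-0.06],
    [0,0,0,0,-1,0,-0.06],
    [0,0,0,0,-1,0,-0.06],
    [0,0,0,0,-1,0,-0.06],
  ],
)

```text
time: 15.4
position: [0.6157, 0.1312, 0.1386]
tcp_rot: [[0.999, -0.004, 0.039], [-0.039, -0.0, 0.999], [-0.004, -1.0, -0.0]]
wrist_force: [0.8, -0.2, 0.4]
gripper_width: 0.0403
```

```bash
python3 look.py post1 .619 .1317 .06 2>/dev/null;python3 mv.py .6188 .1322 .1 87.7
python3 - <<'E'
from fit import *
p=np.load('side1.npy',allow_pickle=True).item()
print('pred post top/bottom side',proj(p,[[.6189,.1316,.08],[.6189,.1316,.044]]))
im=p['pixels'][155:190,245:285]
cv2.imwrite('pics/postz.png',np.clip(cv2.resize(im,None,fx=16,fy=16,interpolation=cv2.INTER_CUBIC)*1.4,0,255).astype(np.uint8)[:,:,::-1])
E
```

```text
top origin 146 151 scale 3.3333333333333335
side origin 201 120 scale 3.3333333333333335
t 15.5 pos [0.6158 0.1313 0.1388] jawang 87.4 F [-0.1  0.6 -0.7] w 0.0403
shift/0.6 [0.0052 0.0646 0.0018] turn/30 [ 0.0006 -0.0115 -0.0075] rows 0.9328975505239778 0.05755533865968957
q [-0.43  0.51  0.19  1.69 -0.12  0.96  1.34]
pred post top/bottom side [[261.7001 163.1827]
 [261.6891 175.5244]]
```

View pics/post1.png

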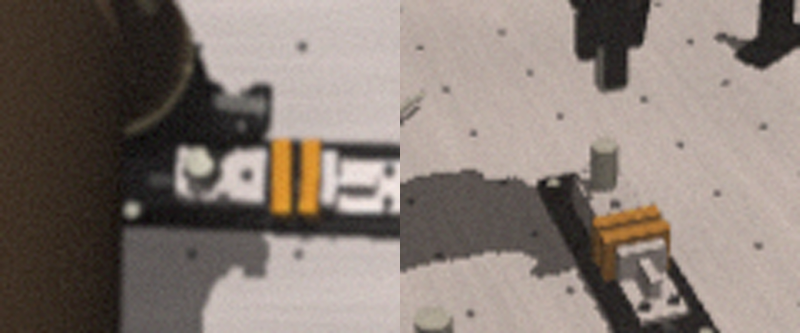

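View pics/postz.png

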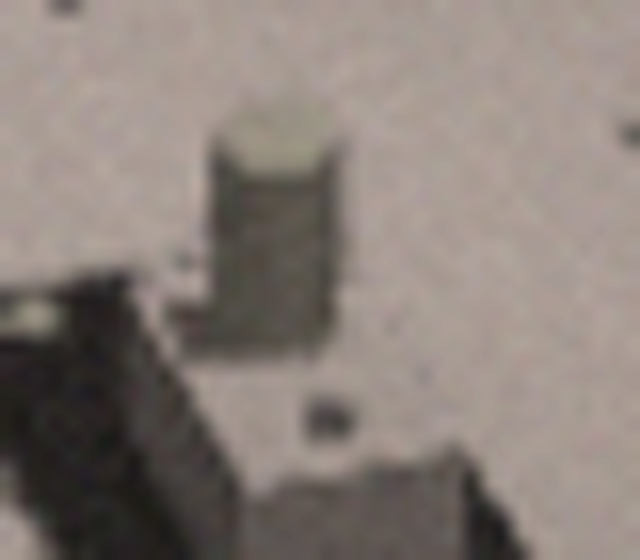

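The post top is seen at (261.8,163.3), which matches the prediction of (261.7,163.2). I'll lower over it with a 40 mm opening.

Call:
apply_moves(
  targets=[
    [0.005,0.04,0.001,0,-0.012,-0.008,-0.06],
    [0.005,0.0646,0.001,0,-0.012,-0.008,-0.06],
    [0.005,0.0646,0.001,0,-0.012,-0.008,-0.06],
    [0.005,0.0646,0.001,0,-0.012,-0.008,-0.06],
  ],
)

```text
time: 15.83
position: [0.6182, 0.132, 0.0996]
tcp_rot: [[0.999, -0.001, 0.037], [-0.037, -0.001, 0.999], [-0.001, -1.0, -0.001]]
wrist_force: [0.1, -0.1, 0.1]
gripper_width: 0.0403
```

```bash
python3 mv.py .6189 .1318 .048 87.7
```

```text
t 15.83 pos [0.6182 0.132  0.0996] jawang 87.9 F [ 0.1 -0.1  0.1] w 0.0403
shift/0.6 [ 0.0013  0.0861 -0.0001] turn/30 [ 0.0024  0.0052 -0.002 ] rows 1.2383245460726788 0.0254639346480785
q [-0.42  0.56  0.18  1.71 -0.13  0.88  1.35]
```

Call:
apply_moves(
  targets=[
    [0.001,0.03,0,0,0.005,0,-0.06],
    [0.001,0.06,0,0,0.005,0,-0.06],
    [0.001,0.08,0,0,0.005,0,-0.06],
    [0.001,0.083,0,0,0.005,0,-0.06],
    [0.001,0.083,0,0,0.005,0,-0.06],
  ],
)

```text
time: 16.25
position: [0.6193, 0.1321, 0.0505]
tcp_rot: [[0.999, 0.0, 0.037], [-0.037, -0.001, 0.999], [0.0, -1.0, -0.001]]
wrist_force: [0.5, -0.3, -0.2]
gripper_width: 0.0398
```

Call:
apply_moves(
  targets=[
    [0,0,0,0,0,0,-0.4],
    [0,0,0,0,0,0,-0.8],
    [0,0,0,0,0,0,-1],
    [0,0,0,0,0,0,-1],
    [0,0,0,0,0,0,-1],
  ],
  force=50,
)

```text
time: 16.67
position: [0.6203, 0.1321, 0.0519]
tcp_rot: [[0.999, 0.003, 0.037], [-0.037, 0.0, 0.999], [0.003, -1.0, 0.0]]
wrist_force: [-1.6, -1.7, 6.5]
gripper_width: 0.0184
```

```bash
python3 look.py grip .619 .1 .06 2>/dev/null; python3 mv.py .6189 .1318 .048 87.7
```

```text
top origin 161 151 scale 3.3333333333333335
side origin 206 126 scale 3.3333333333333335
t 16.77 pos [0.6203 0.1321 0.0519] jawang 87.9 F [-0.9 -0.6  6.2] w 0.0184
shift/0.6 [-0.0023  0.0065 -0.0005] turn/30 [-0.0003  0.007   0.0053] rows 0.0996986108059166 0.03692785231129957
q [-0.41  0.62  0.17  1.74 -0.14  0.79  1.36]
```

View pics/grip.png

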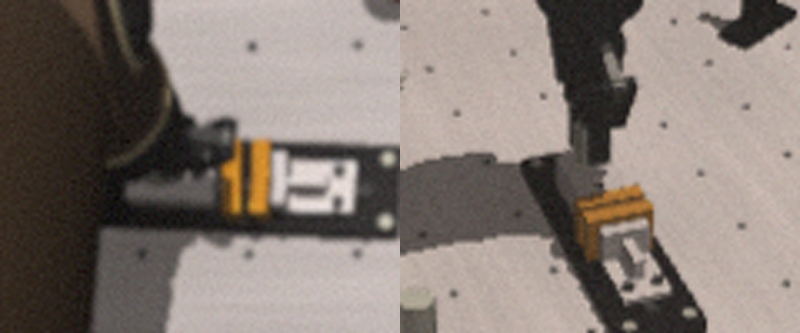

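The post is gripped (opening 18.4 mm for the 20 mm post). Push along -z of the tool in steps while watching the force.

Call:
apply_moves(
  targets=[
    [0,0,-0.005,0,0,0,-1],
    [0,0,-0.01,0,0,0,-1],
    [0,0,-0.015,0,0,0,-1],
    [0,0,-0.018,0,0,0,-1],
    [0,0,-0.018,0,0,0,-1],
  ],
)

```text
time: 17.18
position: [0.6199, 0.123, 0.0519]
tcp_rot: [[0.999, 0.003, 0.035], [-0.035, 0.002, 0.999], [0.003, -1.0, 0.002]]
wrist_force: [-0.7, 3.1, 6.3]
gripper_width: 0.0184
```

```bash
python3 look.py push1 .619 .09 .06 2>/dev/null; python3 mv.py .6189 .1177 .052 87.7
```

```text
top origin 165 151 scale 3.3333333333333335
side origin 208 129 scale 3.3333333333333335
t 17.28 pos [0.6199 0.123  0.0519] jawang 88.0 F [-1.8  3.5  5.4] w 0.0185
shift/0.6 [-0.0013 -0.0002 -0.0088] turn/30 [-0.0037  0.0091  0.0057] rows 0.12834759325538017 0.047476332214218424
q [-0.39  0.62  0.17  1.75 -0.14  0.79  1.38]
```

View pics/push1.png

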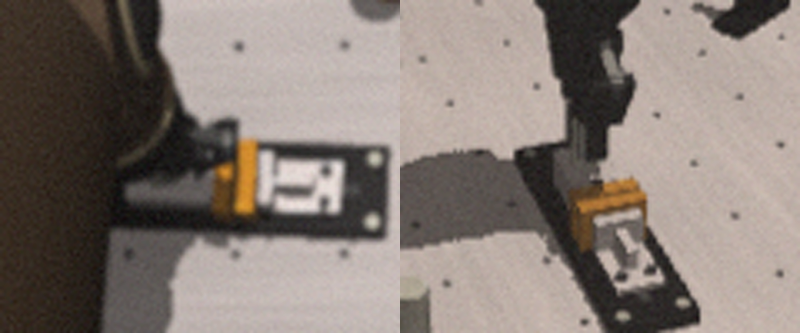

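Call:
apply_moves(
  targets=[
    [0,0,-0.003,0,0,0,-1],
    [0,0,-0.006,0,0,0,-1],
    [0,0,-0.008,0,0,0,-1],
    [0,0,-0.01,0,0,0,-1],
    [0,0,-0.01,0,0,0,-1],
  ],
)

```text
time: 17.7
position: [0.6197, 0.118, 0.0519]
tcp_rot: [[0.999, 0.003, 0.035], [-0.035, 0.003, 0.999], [0.003, -1.0, 0.003]]
wrist_force: [-0.5, 4.5, 5.1]
gripper_width: 0.0183
```

```bash
python3 mv.py .6189 .1177 .052 87.7
```

```text
t 17.7 pos [0.6197 0.118  0.0519] jawang 88.0 F [-0.5  4.5  5.1] w 0.0183
shift/0.6 [-0.0013 -0.0001 -0.0005] turn/30 [-0.0057  0.0104  0.0061] rows 0.0204636711661271 0.05580235740272519
q [-0.38  0.62  0.17  1.75 -0.14  0.78  1.39]
```

Call:
apply_moves(
  targets=[
    [0,0,-0.002,0,0,0,-1],
    [0,0,-0.004,0,0,0,-1],
    [0,0,-0.005,0,0,0,-1],
    [0,0,-0.005,0,0,0,-1],
  ],
)

```text
time: 18.03
position: [0.6197, 0.1178, 0.052]
tcp_rot: [[0.999, 0.004, 0.033], [-0.033, 0.006, 0.999], [0.004, -1.0, 0.006]]
wrist_force: [1.1, 10.7, 3.8]
gripper_width: 0.0185
```

```bash
python3 look.py push2 .619 .09 .06 2>/dev/null; python3 mv.py .6189 .1177 .052 87.7
```

```text
top origin 165 151 scale 3.3333333333333335
side origin 208 129 scale 3.3333333333333335
t 18.13 pos [0.6197 0.1178 0.052 ] jawang 88.1 F [ 1.2 11.4  2.6] w 0.0185
shift/0.6 [-0.0013 -0.0001 -0.0002] turn/30 [-0.0108  0.0139  0.0069] rows 0.01879600081058458 0.07931889380430691
q [-0.38  0.61  0.17  1.75 -0.14  0.78  1.39]
```

View pics/push2.png

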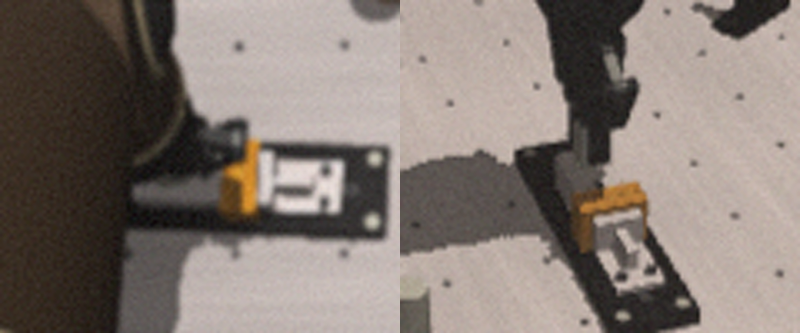

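The carriage stopped after 14 mm of travel, as expected for two blocks, and the force is rising. The blocks sit tight at (240,180). Push more firmly.

Call:
apply_moves(
  targets=[
    [0,0,-0.003,0,0,0,-1],
    [0,0,-0.006,0,0,0,-1],
    [0,0,-0.009,0,0,0,-1],
    [0,0,-0.009,0,0,0,-1],
    [0,0,-0.009,0,0,0,-1],
    [0,0,-0.009,0,0,0,-1],
    [0,0,-0.009,0,0,0,-1],
    [0,0,-0.009,0,0,0,-1],
  ],
)

```text
time: 18.8
position: [0.6197, 0.1177, 0.052]
tcp_rot: [[1.0, 0.005, 0.029], [-0.029, 0.011, 1.0], [0.005, -1.0, 0.011]]
wrist_force: [2.1, 22.9, -0.2]
gripper_width: 0.0184
```

```bash
python3 look.py push3 .619 .09 .06 2>/dev/null; python3 mv.py .6189 .1177 .052 87.7
python3 - <<'E'
from fit import *
p=np.load('side_push3.npy',allow_pickle=True).item()
q=np.load('side0.npy',allow_pickle=True).item()
for n in ['optic_post','lens_ring','brass_weight','driver','wipe_jar']:
    pass
d=np.abs(p['pixels'].astype(int)-q['pixels']).sum(2)
for nm,u in dict(optic=(211,225),ring=(257,312),weight=(170,190),driver=(186,164),jar=(349,201)).items(): print(nm,d[u[1]-12:u[1]+12,u[0]-12:u[0]+12].mean().round(1))
E
```

```text
top origin 165 151 scale 3.3333333333333335
side origin 208 129 scale 3.3333333333333335
t 18.9 pos [0.6197 0.1177 0.052 ] jawang 88.3 F [ 2.6 21.9  1.5] w 0.0184
shift/0.6 [-0.0013  0.      0.    ] turn/30 [-0.0206  0.0206  0.0087] rows 0.019070215290633408 0.12741685980586934
q [-0.37  0.61  0.16  1.75 -0.15  0.78  1.4 ]
optic 16.9
ring 15.4
weight 60.6
driver 16.3
jar 16.4
```

View pics/push3.png

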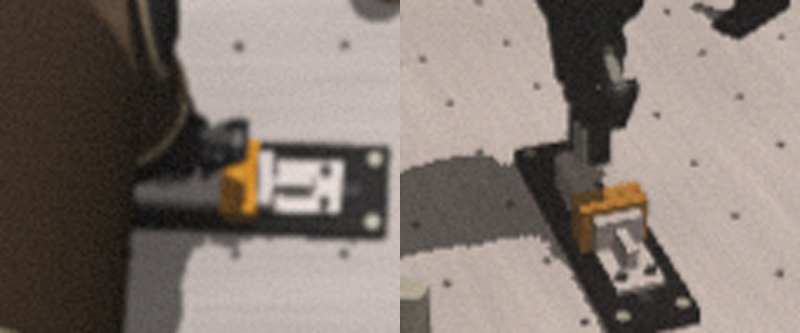

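```bash
python3 - <<'E'
from fit import *
p=np.load('side_push3.npy',allow_pickle=True).item()
im=p['pixels'].copy(); x,y,t=np.load('bed.npy')
A=im[150:250,145:245]; B=im[150:210,240:300].copy()
sc=6; Bz=cv2.resize(B,None,fx=sc,fy=sc,interpolation=cv2.INTER_CUBIC)
b=box(x,y,t,(-.025,.025),(-.013,.011),.014,.05); uv=(proj(p,b)-[240,150]+.5)*sc
for i in range(8):
    for j in range(i):
        if bin(i^j).count('1')==1: cv2.line(Bz,tuple(uv[i].astype(int)),tuple(uv[j].astype(int)),(0,255,0),1,cv2.LINE_AA)
o=np.zeros((400,780,3),np.uint8); o[:,:400]=cv2.resize(A,(400,400)); o[:360,410:770]=Bz
cv2.imwrite('pics/fin.png',np.clip(o*1.4,0,255).astype(np.uint8)[:,:,::-1])
E
```

```text
(no output)
```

View pics/fin.png

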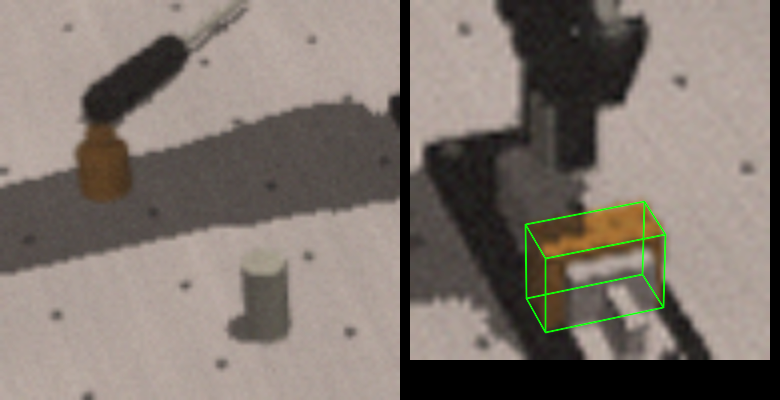

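The weight at (103,165) and the other bystanders are where they were; only the arm's shadow falls across the weight. The stack matches the predicted box: upright, square and centred. Handing in.

```bash
python3 -c "
from plant import r
print(r.hand_in())"
```

```text
the job is handed in; nothing more can be done
None
```

I stood two brass spacers side by side in the gap, pushed the carriage against them by its post, and handed the job in at about 19 s with the arm still pushing. No verdict was reported.

- **Number of blocks:** I measured the gap at about 38 mm. Two blocks fill 24 mm, and the carriage covered the remaining 14 mm of its 20 mm travel.
- **Clamping:** The carriage stopped dead after 14 mm, as expected for two blocks. The wrist force then rose to about 22 N along the slide, with the post gripped (50 N grip set). After the spring's roughly 3.4 N, that leaves about 18 N on the stack. I could not read the contact forces directly.
- **Stack position:** In the last side picture the stack matches the outline of two upright, square, centred blocks to about 2 mm. The arm hides part of it in the top view.
- **Bystanders:** The side view shows none of them moved. The brass weight's image changed only because the arm's shadow falls across it.
- **Disagreements:** The two cameras differed by 2–4 mm along y. The arm agreed with the side camera to about 1 mm. One fit of the yaw of the block held in the gripper was unreliable because the fingers hid part of it, so I did not use it.

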